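Start a watch leak test: cover the watch, then unlock and throw the pump toggle

TASK

The watch is lying on the leak tester's black seal pad, ready to be tested. Set the glass dome with the red knob gently down over it, upright and with its whole rim on the pad, without disturbing the watch; then start the pump by lifting the orange locking collar of the toggle and swinging the toggle over from the red dot to the green dot, and let the collar drop so that it locks again. Do not force the toggle past its lock, and leave the other things on the bench where they are.

Things in the scene. Friction and masses are not known exactly. Their poses are not given: they have to be found in the camera images.
- tester: White leak tester, fixed to the bench, base slab 170 x 330 x 30 mm (its x, y, z). Origin: centre of the underside, on the bench. Its x axis is the direction in which the toggle is thrown (red dot to green dot, roughly away from the robot); the pad is on its -y side and the toggle on its +y side. The toggle stands on a block 120 x 100 mm (x, y), top 75 mm above the bench.
- pad_center (a point): Centre of the top of the round black rubber seal pad, 136 mm in diameter, flat, 42 mm above the bench. Axes as the tester's.
- watch: Wristwatch head without strap, steel with a dark blue dial, 42 mm across (54 mm over the lugs), 12 mm high, lying loose face up within 10 mm of the middle of the pad. Origin: centre of its underside.
- red_dome: The dome to use: clear glass bell with a red rim and red knob, 0.2 to 0.4 kg. Open below. Rim 112 mm in outside diameter, inside diameter 100 mm; glass 80 mm high, with a flat crown 40 mm across; on the crown stands an upright cylindrical knob, 26 mm in diameter, 34 mm high (from 80 to 114 mm above the rim). Origin: centre of the underside of the rim; z up along the axis. Stands on the bench, beside the white one (which of them is on which side varies).
- toggle_hinge (a point): Point on the hinge axis of the toggle, at the middle of the block's top, 75 mm above the bench. Axes as the tester's; the hinge axis is its y axis.
- toggle_arm (a joint): Angle of the steel toggle lever, rad: 0 = off, leaning 0.38 rad (22 deg) from upright towards the tester's -x (red dot); 0.76 = on, leaning 0.38 rad towards +x (green dot). Stays where it is left (stiff hinge, about 0.06 N m). With the collar down, lugs under the collar stand against a fixed steel gate and the lever has less than 0.1 rad of play at either end. The lever's stem is 12 mm in diameter and ends in an 18 mm button, whose end is 88 mm from the hinge.
- lock_collar (a joint): Lift of the orange locking collar along the lever, away from the hinge, m: 0 = down (locked), 0.015 = stop. Lifted 10 mm or more it clears the gate and the lever can swing; let go, a spring (2 N down, 4 N lifted) pushes it down, and it locks again when the lever is within 0.06 rad of either end.
- collar_mid (a point): Middle of the orange collar, a ribbed square sleeve 32 x 32 mm, 26 mm long, around the lever; 53 mm from the hinge when down. Its z axis points along the lever, away from the hinge; its y axis is the hinge direction, to which two of its flat sides are square: pinch it along y, well clear of gate and block, and it can pivot between the fingertips as the lever swings. Moves with the collar.
- white_dome: Bystander: a dome of the same size with white rim and knob, standing loose on the bench. Origin as for the red one.
- press: Bystander: green cast hand-setting press, 72 mm wide, 126 mm high, loose. Origin: centre of the underside.
- parts_tray: Bystander: white round tray, 100 mm in diameter, 20 mm high, loose. Origin: centre of the underside.
Mind the look-alikes: they are no part of the job. Leave any yellow look-alike of the red_dome alone.

How it is judged (in metres and radians):
On the way, in this order (a step that is already met when the one before it is completed fails the run):
1. the red dome stands over the watch, upright, its whole rim on the pad, and is let go, with the toggle still off (horizontal distance between red_dome and pad_center below 0.012 m and z of red_dome in the frame of pad_center below 0.004 m and angle between red_dome's own z axis and vertical below 0.04 rad and contact force between the fingers and red_dome below 0.1 N and linear speed of red_dome below 0.02 m/s and value of joint toggle_arm below 0.2 rad), for 0.2 s.
2. the collar is lifted clear of the gate while the toggle is still at off (value of joint lock_collar above 0.008 m and value of joint toggle_arm below 0.25 rad).
At the end, for the whole second after the job is handed in: The toggle is at on (joint above 0.64 rad) with its collar down again (below 4 mm); the red dome stands at rest and upright (within 0.04 rad) on the pad, its axis within 12 mm of the pad's centre so that the whole rim is on the rubber, with the watch lying on the pad under it (value of joint toggle_arm above 0.64 rad and value of joint lock_collar below 0.004 m and horizontal distance between red_dome and pad_center below 0.012 m and z of each of red_dome, watch in the frame of pad_center below 0.004 m and angle between red_dome's own z axis and vertical below 0.04 rad and linear speed of red_dome below 0.02 m/s and horizontal distance between watch and pad_center below 0.025 m); the robot touches nothing.
It fails at once if the watch is disturbed (moved more than 10 mm) (distance of watch from where it was at the start of the episode above 0.01 m).
It fails at once if the glass dome is dropped or banged down on the tester (faster than 0.3 m/s within 20 mm of the pad) (horizontal distance between red_dome and pad_center below 0.06 m and z of red_dome in the frame of pad_center below 0.02 m and linear speed of red_dome above 0.25 m/s).
It fails at once if the toggle is forced past its lock with the collar down (value of joint toggle_arm between 0.25 and 0.5 rad and value of joint lock_collar below 0.005 m).
It fails at once if another thing on the bench is moved more than 20 mm (distance of any of white_dome, press, parts_tray from where it was at the start of the episode above 0.02 m).
It also fails if it takes over 51 s, if anything falls off the work surface, if the arm or the gripper's body presses on something with over 40 N, if the wrist force passes 120 N, or if a joint passes its speed limit or range.

ROBOT

A 6-joint arm with a two-finger parallel gripper is mounted at the origin on the work surface. World frame = base frame: x ahead of the robot, y to its left, z up, the work surface at z = 0. Lengths are in mm, angles in rad, forces in N, time in s.
With the tool pointing down it reaches from about 350 to 875 mm from the base axis. Payload 4.2 kg.
Tool frame: the origin (TCP) lies midway between the tips of the shut fingers; the grasp point (between the pads) lies 19 mm behind it; z points along the fingers, y is the direction in which the jaws open and shut (so a half turn about z gives the same grasp; the last joint's range is limited). The gripper opens to 85 mm and grips with 20 to 120 N. Pads are 22 mm wide; open, the fingers measure 114 mm over their backs; the gripper's body (76 mm by 85 mm) begins 54 mm behind the grasp point. The pads swing forward as they close: fully open they stand 13 mm farther back than shut.
Start: joints at [-0.957, 0.385, 0.008, 0, -1.194, -0.259], TCP at [217.141, -586.045, 231.312] pointing down, gripper open.
Joint ranges: [-3.14, 3.14], [-1.21, 2.06], [-1.07, 1.41], [-3.16, 2.05], [-2.99, -0.16], [-3.1, 3.1]. Speed limits (rad/s): [2.79, 2.79, 3.14, 3.14, 3.14, 3.14].

INTERFACE

Orientations are given as a unit quaternion [x, y, z, w].
In Python, from bench import read_state, get_image, job_done, search_frame, regions_of gives the robot as it stands.
- The arm moves only by the tool servo_tool, never from a script. Its arguments are lists of equal length, an entry for each row: "turn": the turn, a rotation vector about the world's x, y, z in rad, a list of three; "dp": the shift along the world's x, y, z in m, a list of three; "fingers": the finger opening in m, from 0 to 0.0854. In form: {"turn": [[rx, ry, rz], ...], "dp": [[tx, ty, tz], ...], "fingers": [fingers, ...]}. A call has exactly 5 rows; each row shifts and turns the pose as measured when the row begins; what a row does not reach is not made up. A row lasts 1/8 s, in which the tool goes at most 62.5 mm and 10.7 degrees, less where a joint would pass 70% of its speed; a pose out of reach is approached as far as the arm can. A call is refused whole if a number of a shift passes 0.0625 or a number of a turn 0.188, either way. A call with a gripper value outside its range is refused whole. The fingers move at their own pace and stop on an object; the grip force is fixed at half the most. Time passes only in rows, so rows that do not move let the fingers close, or fill a call up. It gives the time, the measured TCP pose, the force and the opening at its end, in the units of the state.
- read_state(): the state, without advancing time (a new reading comes with each control period).
- get_image(name): name is "scene" or "top" or "wrist"; returns a dict with "img" (420x560x3 uint8, red, green, blue), "vfov" (degrees; the focal length in pixels is half the picture's height over the tangent of half this angle, whatever the lens; pixels are square), "cx", "cy" (the principal point, pixels), "world_from_camera" (4x4, takes a point from camera to world coordinates); the wrist camera has in their place "mount" (4x4, takes a point from camera to tool coordinates, whose origin is the TCP and whose axes are the flange's). Camera axes: x right, y down, z forward; pixel columns grow to the right and rows downward; lengths in mm; the calibration is good to about 2 mm. A picture is of the moment at which its call begins: read the wrist's pose just before it. There is no depth.
- job_done(): hands the job in, once; it reports no verdict.
Trained networks look in the newest picture that a camera, given by its name, has taken for a name from the list of things; names that differ only in an ending like _2 or _b are one class to them, and where a whole thing is asked for, a point or a joint stands for the part that bears it (a point fixed in the world has none). Each returns a list of dicts, best first, with "score" (0 to 1); they miss things now and then, are a little off and sometimes report something else, mostly with a low value. They report only what shows in the picture. A call takes as long as a camera call. They do not tell look-alikes from the thing itself.
- search_frame(query, camera): "box" ([left, top, width, height] in pixels, round what is visible of it).
- regions_of(query, camera): "region" (420x560 bool, what is visible of it) and "box" ([left, top, width, height] in pixels, round what is visible of it).
The state is a dict: "clock": time; "joints": joint angles; "joint_vel": joint speeds; "joint_efforts": joint torques, N m; "position": TCP position; "ee_rot": TCP orientation; "contact_force": force on the tool from outside, world axes, zero at the start; "wrist_torque": the same for the moment, N m; "gripper_width": finger opening in mm.
Only numpy, scipy, OpenCV 4.12 (cv2) and the standard library are available. Lean on these libraries where they do the work, as an engineer would, in place of code of your own. Each camera call takes 0.05 s, during which the arm holds its last target. There are 200 camera calls.

## Working session

There is one attempt and no reset: what is moved stays moved. The work goes in short steps, Python scripts to look and compute and a tool call to move; the robot and the scene stay as the last step left them, time stands still between calls to the robot, and variables do not carry over. Pictures are saved under pics/ and viewed, about 8 in all and at most 12, crops included, and the job is handed in when it is done.

Besides the shell and the picture viewer there is one more tool, called after "Call:" as name(argument=value, ...) on one line, values as JSON. servo_tool: Moves the arm, as the interface text tells. Its arguments: {"type":"object","properties":{"turn":{"type":"array","items":{"type":"array","items":{"type":"number"}}},"dp":{"type":"array","items":{"type":"array","items":{"type":"number"}}},"fingers":{"type":"array","items":{"type":"number"}}},"required":["turn","dp","fingers"]}

```bash
mkdir -p pics; ls; cat > h.py <<'E'
import numpy as np, cv2
from bench import *
def grab(n,f=None):
    g=get_image(n)
    if f: cv2.imwrite('pics/'+f,g['img'][:,:,::-1])
    return g
def foc(g): return g['img'].shape[0]/2/np.tan(np.radians(g['vfov'])/2)
def ray(g,u,v,T=None):
    T=np.array(g['world_from_camera'] if T is None else T); f=foc(g)
    d=T[:3,:3]@np.array([(u-g['cx'])/f,(v-g['cy'])/f,1]); return T[:3,3],d
def atz(g,u,v,z,T=None):
    o,d=ray(g,u,v,T); return o+d*(z-o[2])/d[2]
def proj(g,p,T=None):
    T=np.array(g['world_from_camera'] if T is None else T); f=foc(g)
    c=T[:3,:3].T@(np.array(p)-T[:3,3]); return np.array([g['cx']+f*c[0]/c[2],g['cy']+f*c[1]/c[2]])
E
python3 - <<'E'
from h import *
a=grab('top','top.png');b=grab('scene','scene.png')
cv2.imwrite('pics/both.png',cv2.resize(np.vstack([a['img'],b['img']])[:,:,::-1],(560,840))[:])
for g in (a,b): print(g['vfov'],g['cx'],g['cy'],np.round(g['world_from_camera'],3).tolist())
for c in ('top','scene'):
  for q in ('tester','watch','red_dome','white_dome','lock_collar','toggle_arm','press','parts_tray'):
    print(c,q,[(round(r['score'],2),np.round(r['box']).tolist()) for r in search_frame(q,c)][:4])
print(read_state())
E
```

```text
pics
54.43786901789063 278.13641250922933 215.11528410265456 [[-0.028, -0.981, 0.192, 295.385], [-1.0, 0.026, -0.015, -21.328], [0.009, -0.193, -0.981, 946.771], [0.0, 0.0, 0.0, 1.0]]
55.555018821248 280.7949523719261 206.94495792868705 [[-0.847, 0.337, -0.412, 818.413], [0.532, 0.515, -0.672, 542.348], [-0.014, -0.788, -0.615, 647.172], [0.0, 0.0, 0.0, 1.0]]
top tester [(0.81, [112.0, 153.0, 153.0, 90.0])]
top watch [(0.73, [214.0, 182.0, 18.0, 25.0])]
top red_dome [(0.94, [336.0, 258.0, 49.0, 47.0]), (0.81, [314.0, 182.0, 50.0, 48.0]), (0.64, [393.0, 282.0, 58.0, 42.0])]
top white_dome [(0.86, [384.0, 169.0, 58.0, 48.0]), (0.74, [124.0, 180.0, 19.0, 17.0]), (0.42, [288.0, 108.0, 28.0, 40.0])]
top lock_collar [(0.62, [126.0, 179.0, 18.0, 15.0])]
top toggle_arm [(0.77, [121.0, 180.0, 24.0, 20.0])]
top press [(0.79, [289.0, 109.0, 25.0, 35.0])]
top parts_tray [(0.67, [120.0, 176.0, 27.0, 19.0]), (0.57, [365.0, 122.0, 42.0, 39.0])]
scene tester [(0.77, [241.0, 247.0, 158.0, 171.0])]
scene watch [(0.57, [331.0, 297.0, 31.0, 44.0]), (0.54, [282.0, 266.0, 20.0, 21.0])]
scene red_dome [(0.
[... 445 characters left out ...]
clock': 0.9, 'joints': array([-9.57405683e-01,  3.84686248e-01,  7.87301516e-03, -4.26644200e-05,
       -1.19398191e+00, -2.58608410e-01]), 'joint_vel': array([-0.000983  , -0.00081559,  0.00092122, -0.00203021, -0.00081347,
        0.00147623]), 'joint_efforts': array([ 1.05820796e-03, -3.92073941e+01,  1.88617301e+01,  4.19069365e+00,
       -3.11854601e-04,  3.87764445e-06]), 'position': array([ 217.14142671, -586.03120415,  231.30346272]), 'ee_rot': array([-1.76454508e-01,  9.84308796e-01,  7.84074379e-06,  1.82297228e-05]), 'contact_force': array([ 0.44515815, -0.07051728, -1.39250622]), 'wrist_torque': array([ 0.02622155, -0.02286576,  0.02403803]), 'gripper_width': 85.56055432193762}
```

```bash
python3 - <<'E'
import cv2
a=cv2.imread('pics/top.png')[90:340,90:460]; cv2.imwrite('pics/topc.png',cv2.resize(a,None,fx=2.15,fy=2.15,interpolation=cv2.INTER_CUBIC))
a=cv2.imread('pics/scene.png')[100:420,120:420]; cv2.imwrite('pics/scenec.png',cv2.resize(a,None,fx=1.85,fy=1.85,interpolation=cv2.INTER_CUBIC))
E
```

```text
(no output)
```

View pics/topc.png

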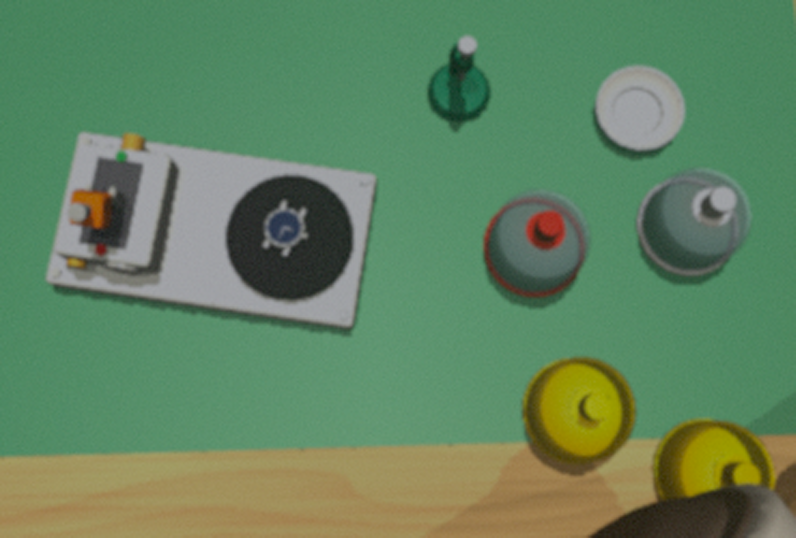

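View pics/scenec.png

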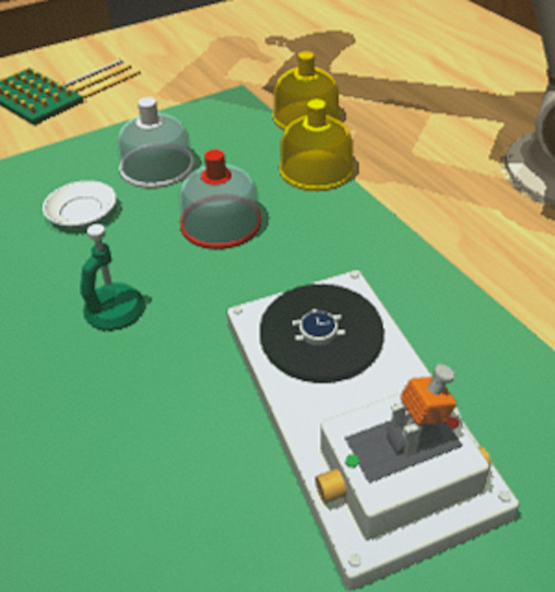

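```bash
cat > m.py <<'E'
from h import *
from scipy.optimize import least_squares
T=grab('top');S=grab('scene')
def tri(us):
    A=[];b=[]
    for g,uv in us:
        o,d=ray(g,*uv);d/=np.linalg.norm(d);P=np.eye(3)-np.outer(d,d);A.append(P);b.append(P@o)
    p=np.linalg.lstsq(np.vstack(A),np.hstack(b),rcond=None)[0]
    return p,[np.round(proj(g,p)-uv,1).tolist() for g,uv in us]
tc=lambda l:[(np.array(p)/2.15+[90,90]) for p in l]
sc=lambda l:[(np.array(p)/1.85+[120,100]) for p in l]
ct=tc([(82,133),(377,177),(352,328),(48,284)]); cs=sc([(350,580),(229,310),(355,270),(519,512)])
# order: (+x,+y),(+x,-y),(-x,-y),(-x,+y)
L=np.array([[85,165,30],[85,-165,30],[-85,-165,30],[-85,165,30]])
def tw(q,p):
    c,s=np.cos(q[2]),np.sin(q[2]);p=np.array(p,float);return np.array([q[0]+c*p[0]-s*p[1],q[1]+s*p[0]+c*p[1],p[2]])
def res(q):return np.hstack([proj(g,tw(q,l))-u for g,us in((T,ct),(S,cs)) for l,u in zip(L,us)])
r=least_squares(res,[500,100,0]);print('tester',r.x,np.round(r.fun,1))
for n,g,bx in(('top',T,(180,165,80,70)),('scene',S,(245,240,90,75))):
    x,y,w,h=bx;m=(g['img'][y:y+h,x:x+w].max(2)<60).astype(np.uint8)
    c=max(cv2.findContours(m,0,2)[0],key=cv2.contourArea);e=cv2.fitEllipse(cv2.convexHull(c));u=np.array(e[0])+[x,y]
    print('pad',n,u,e[1],atz(g,*u,42))
def red(g,bx):
    x,y,w,h=bx;i=cv2.cvtColor(g['img'][y:y+h,x:x+w],cv2.COLOR_RGB2HSV);m=(((i[...,0]<6)|(i[...,0]>172))&(i[...,1]>150)&(i[...,2]>60)).astype(np.uint8)
    n,l,s,c=cv2.connectedComponentsWithStats(m);return [(s[k].tolist(),np.round(c[k]+[x,y],1)) for k in range(1,n) if s[k][4]>20]
a=red(T,(305,175,65,60));b=red(S,(205,170,70,75));print(a);print(b)
for q in (a,b): q.sort(key=lambda z:z[1][1])
print('knob',tri([(T,a[0][1]),(S,b[0][1])]))
o=tri([(T,tc([(85,211)])[0]),(S,sc([(428,402)])[0])]);print('collar',o)
o=tri([(T,tc([(80,212)])[0]),(S,sc([(443,376)])[0])]);print('button',o)
for z in(0,):print('rims',atz(T,*a[-1][1],0),atz(S,*b[-1][1],0))
E
python3 m.py
```

```text
tester [ 5.27542360e+02  1.71644457e+02 -1.78425333e-01] [-2.3 -1.7 -1.  -1.6 -1.1 -0.4 -3.1 -1.7 -1.6 -0.8 -1.9 -2.   2.4 -1.8
  1.5 -4.3]
pad top [224.33142471 200.2296257 ] (56.089534759521484, 57.23902130126953) [510.56027366  86.31053551  42.        ]
pad scene [293.43780136 279.9449501 ] (52.41587829589844, 66.03389739990234) [518.23325801  95.76833708  42.        ]
[([30, 14, 17, 16, 180], array([344. , 195.5]))]
[([26, 11, 10, 6, 48], array([235.5, 183.8])), ([24, 22, 16, 8, 52], array([235.4, 196.2])), ([13, 51, 35, 13, 74], array([233.3, 230. ]))]
knob (array([ 500.14036745, -175.62965365,  110.50195105]), [[0.7, -1.0], [1.1, 0.3]])
collar (array([523.50156582, 271.247151  , 123.82917529]), [[0.8, -0.7], [1.4, 0.2]])
button (array([513.13687319, 269.07176277, 149.62196374]), [[-0.5, 0.4], [-0.8, -0.1]])
rims [ 524.73233034 -194.24289855    0.        ] [ 532.25026646 -150.41428085    0.        ]
```

Call:
servo_tool(turn=[[0,0,-0.053],[0,0,-0.053],[0,0,-0.053],[0,0,-0.053],[0,0,-0.053]], dp=[[0.029,0.041,0],[0.029,0.041,0],[0.029,0.041,0],[0.029,0.041,0],[0.029,0.041,0]], fingers=[0.085,0.085,0.085,0.085,0.085])

```text
clock: 1.62
position: [363.9, -377.8, 230.8]
ee_rot: [-0.037, 0.999, -0.001, 0.0]
contact_force: [1.3, -0.7, -1.2]
gripper_width: 85.0
```

Call:
servo_tool(turn=[[0,0,-0.053],[0,0,-0.053],[0,0,-0.053],[0,0,-0.053],[0,0,-0.053]], dp=[[0.029,0.041,0],[0.029,0.041,0],[0.029,0.041,0],[0.029,0.041,0],[0.029,0.041,0]], fingers=[0.085,0.085,0.085,0.085,0.085])

```text
clock: 2.25
position: [513.2, -165.5, 232.5]
ee_rot: [0.099, 0.995, -0.001, 0.002]
contact_force: [0.7, 0.1, -0.2]
gripper_width: 84.8
```

```bash
cat >> h.py <<'E'
from scipy.spatial.transform import Rotation as R
def wrist(f=None):
    s=read_state();g=grab('wrist',f);M=np.eye(4);M[:3,:3]=R.from_quat(s['ee_rot']).as_matrix();M[:3,3]=s['position']
    g['world_from_camera']=M@np.array(g['mount']);return g,s
E
python3 - <<'E'
from h import *
g,s=wrist('w1.png');print(s['position'],s['ee_rot'],s['joints']);print(g['vfov'],g['cx'],g['cy'],np.round(g['mount'],3).tolist());print(np.round(g['world_from_camera'],2).tolist())
print('knob exp',proj(g,[502,-176,114]))
E
```

```text
[ 513.16300801 -165.46793517  232.54296781] [ 0.09932005  0.99505262 -0.0012912   0.00203393] [-0.00932835  0.23569339 -0.20549031  0.00325517 -1.12579584 -1.7618323 ]
63.386920040675555 280.8671246019141 211.8927539788801 [[-0.001, -0.946, -0.323, 83.622], [1.0, -0.001, 0.001, -0.539], [-0.001, -0.323, 0.946, -141.662], [0.0, 0.0, 0.0, 1.0]]
[[0.2, 0.93, 0.32, 430.55], [0.98, -0.19, -0.07, -149.05], [-0.0, 0.33, -0.94, 373.85], [0.0, 0.0, 0.0, 1.0]]
knob exp [265.87792871 194.49928107]
```

View pics/w1.png

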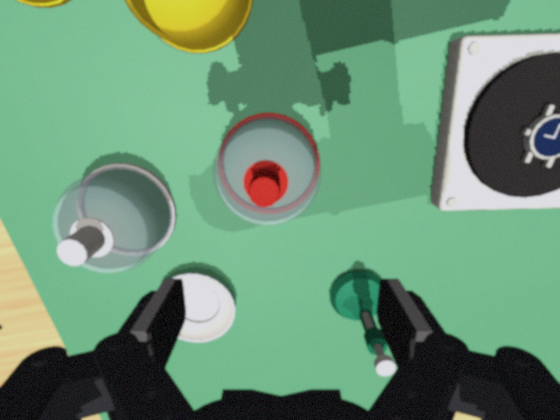

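```bash
python3 - <<'E'
from h import *
g,s=wrist()
i=cv2.cvtColor(g['img'],cv2.COLOR_RGB2HSV);m=((i[...,0]<8)|(i[...,0]>170))&(i[...,1]>140)&(i[...,2]>50)
n,l,st,c=cv2.connectedComponentsWithStats(m.astype(np.uint8))
for k in range(1,n):
    if st[k][4]>20: print(st[k],c[k])
k=l[185,265]; v=g['img'][...,0]; b=m&(l==k)&(v>195); print(np.percentile(v[l==k],[5,30,50,70,95]))
for th in(170,190,210):
    mm=(m&(l==k)&(v>th)).astype(np.uint8);q=max(cv2.findContours(mm,0,1)[0],key=cv2.contourArea);print(th,cv2.minEnclosingCircle(q),cv2.boundingRect(q))
f=foc(g)
for u in[(265,190)]: print(atz(g,*u,114))
# model overlay for candidate
def circ(p,r,z):return np.array([proj(g,[p[0]+r*np.cos(t),p[1]+r*np.sin(t),z]) for t in np.linspace(0,6.283,60)])
im=g['img'][:,:,::-1].copy()
p=atz(g,265,190,114)
for r,z in((56,0),(13,114),(13,80)):cv2.polylines(im,[np.int32(circ(p,r,z)*16)],True,(255,0,0),1,shift=4)
T=grab('top');S=grab('scene')
out=[cv2.resize(im[90:250,190:350],(480,480))]
for h,bx in((T,(300,170,64,64)),(S,(207,175,64,64))):
    j=cv2.resize(h['img'][bx[1]:bx[1]+64,bx[0]:bx[0]+64,::-1],(300,300))
    for r,z in((56,0),(13,114),(13,80)):
        pts=np.array([(proj(h,[p[0]+r*np.cos(t),p[1]+r*np.sin(t),z])-bx[:2])*300/64 for t in np.linspace(0,6.283,60)]);cv2.polylines(j,[np.int32(pts)],True,(255,0,0),1)
    out.append(j)
cv2.imwrite('pics/o1.png',np.hstack([out[0],cv2.resize(np.vstack(out[1:]),(240,480))]))
E
```

```text
[230 110  83  37 221] [275.02714932 119.40723982]
[ 239  158   44   45 1510] [260.39205298 179.27152318]
[ 76.  157.7 199.  203.  205. ]
170 ((260.2895812988281, 179.97103881835938), 22.603944778442383) (239, 161, 44, 42)
190 ((262.89129638671875, 182.2608642578125), 21.674406051635742) (244, 165, 39, 38)Traceback (most recent call last):
  File "<stdin>", line 9, in <module>
ValueError: max() iterable argument is empty
```

```bash
cat > o.py <<'E'
from h import *
import sys
g,s=wrist();print(s['position'],s['joint_vel'].round(4))
i=cv2.cvtColor(g['img'],cv2.COLOR_RGB2HSV);m=((i[...,0]<8)|(i[...,0]>170))&(i[...,1]>140)&(i[...,2]>50)
n,l,st,c=cv2.connectedComponentsWithStats(m.astype(np.uint8));k=1+np.argmax(st[1:,4]);x,y,w,h_,_=st[k];print(st[k])
p=atz(g,x+w/2,y+h_-16,114) if len(sys.argv)<4 else np.array([float(sys.argv[2]),float(sys.argv[3]),0]);print(p)
T=grab('top');S=grab('scene');out=[]
for h,bx,W in((g,(x-70,max(y-80,0),170),480),(T,(300,170,64),240),(S,(207,175,64),240)):
    a=bx[2];j=cv2.resize(h['img'][bx[1]:bx[1]+a,bx[0]:bx[0]+a,::-1],(W,W))
    for r,z in((56,0),(13,114),(13,80)):
        pts=np.array([(proj(h,[p[0]+r*np.cos(t),p[1]+r*np.sin(t),z])-bx[:2])*W/a for t in np.linspace(0,6.283,60)]);cv2.polylines(j,[np.int32(pts)],True,(255,0,0),1)
    out.append(j)
cv2.imwrite('pics/'+sys.argv[1],np.hstack([out[0],np.vstack(out[1:])]))
E
python3 o.py o1.png
```

```text
[ 514.81365439 -163.79658778  232.20824479] [-0.0571 -0.017  -0.0349  0.0031 -0.0194  0.0658]
[ 242  160   43   45 1498]
[ 498.90835112 -175.24513304  114.        ]
```

View pics/o1.png

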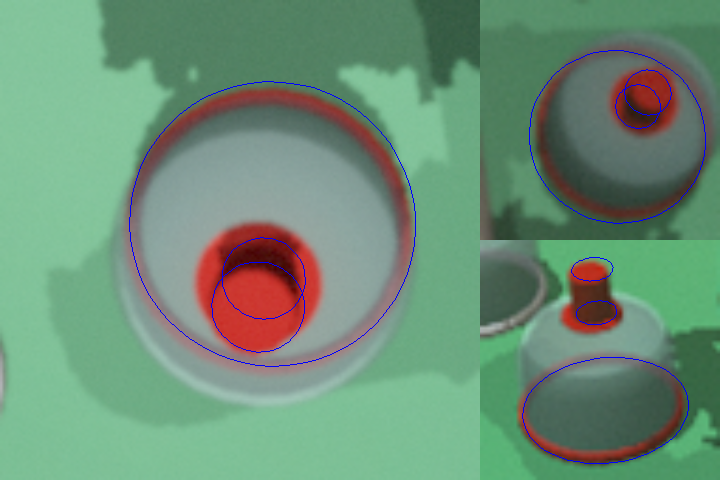

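Call:
servo_tool(turn=[[0,0,0.01],[0,0,0.01],[0,0,0],[0,0,0],[0,0,0]], dp=[[-0.008,-0.006,-0.025],[-0.008,-0.0065,-0.035],[0,0,-0.03],[0,0,-0.012],[0,0,0]], fingers=[0.085,0.085,0.085,0.085,0.085])

```text
clock: 3.12
position: [493.2, -184.9, 129.8]
ee_rot: [0.092, 0.996, -0.002, 0.003]
contact_force: [-0.0, -0.1, 0.7]
gripper_width: 85.4
```

```bash
python3 o.py o2.png
```

```text
[ 493.20939287 -184.90920055  129.75609526] [-0.0102 -0.0121  0.0108  0.0081 -0.0004  0.0015]
[ 264  219   64   75 3596]
[ 501.31919488 -178.84911481  114.        ]
```

View pics/o2.png

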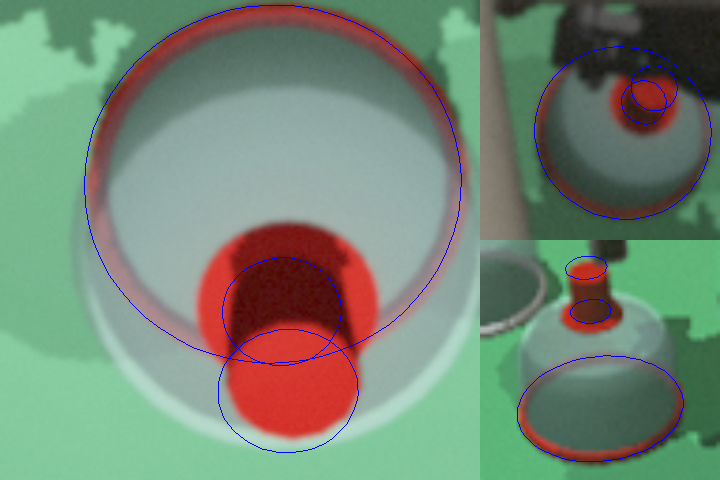

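Call:
servo_tool(turn=[[0,0,0],[0,0,0],[0,0,0],[0,0,0],[0,0,0]], dp=[[0.006,0.0065,0],[0,0,-0.012],[0,0,-0.012],[0,0,-0.008],[0,0,0]], fingers=[0.085,0.085,0.085,0.085,0.085])

```text
clock: 3.9
position: [501.9, -177.1, 98.3]
ee_rot: [0.091, 0.996, -0.002, 0.007]
contact_force: [0.2, -0.0, 0.1]
gripper_width: 84.9
```

Call:
servo_tool(turn=[[0.005,0.013,0],[0,0,0],[0,0,0],[0,0,0],[0,0,0]], dp=[[-0.0015,0,-0.006],[0,0,-0.004],[0,0,0],[0,0,0],[0,0,0]], fingers=[0.085,0.085,0.085,0.05,0.04])

```text
clock: 4.53
position: [500.7, -177.4, 88.0]
ee_rot: [0.091, 0.996, 0.0, -0.0]
contact_force: [0.6, 0.2, -0.1]
gripper_width: 51.4
```

Call:
servo_tool(turn=[[0,0,0],[0,0,0],[0,0,0],[0,0,0],[0,0,0]], dp=[[0,0,0],[0,0,0],[0,0,0],[0,0,0],[0,0,0]], fingers=[0.036,0.03,0.02,0.015,0.015])

```text
clock: 5.15
position: [501.0, -177.4, 88.6]
ee_rot: [0.091, 0.996, 0.0, 0.0]
contact_force: [-0.3, 0.6, -0.0]
gripper_width: 24.2
```

Call:
servo_tool(turn=[[0,0,0],[0,0,0],[0,0,0],[0,0,0],[0,0,0]], dp=[[0,0,0.01],[0,0,0.02],[0,0,0.03],[0,0,0.025],[0,0,0.01]], fingers=[0.015,0.015,0.015,0.015,0.015])

```text
clock: 5.78
position: [497.3, -176.6, 184.1]
ee_rot: [0.091, 0.996, 0.001, -0.004]
contact_force: [0.3, 0.6, -3.3]
gripper_width: 23.8
```

Call:
servo_tool(turn=[[0,0,0],[0,0,0],[0,0,0],[0,0,0],[0,0,0]], dp=[[0.001,0.02,0],[0.002,0.04,0],[0.003,0.045,0],[0.003,0.045,0],[0.002,0.03,0]], fingers=[0.015,0.015,0.015,0.015,0.015])

```text
clock: 6.4
position: [505.5, 6.6, 181.8]
ee_rot: [0.095, 0.995, 0.002, -0.007]
contact_force: [0.1, -0.2, -3.7]
gripper_width: 23.9
```

Call:
servo_tool(turn=[[-0.005,-0.013,0],[0,0,0],[0,0,0],[0,0,0],[0,0,0]], dp=[[0.004,0.03,0],[0.003,0.025,0],[0,0.012,0],[0,0,0],[0,0,0]], fingers=[0.015,0.015,0.015,0.015,0.015])

```text
clock: 7.02
position: [509.6, 76.5, 178.6]
ee_rot: [0.094, 0.996, -0.002, -0.004]
contact_force: [-0.1, -0.8, -2.9]
gripper_width: 24.0
```

```bash
cat > pd.py <<'E'
from h import *
import sys
g,s=wrist();T=grab('top');S=grab('scene')
print(s['position'],s['ee_rot'].round(4),s['joint_vel'].round(3))
P=np.array([float(sys.argv[2]),float(sys.argv[3])]);tip=s['position'];z0=tip[2]-88.3;out=[]
for h,c,a,W in((g,proj(g,[*P,42]),240,560),(T,proj(T,[*P,42]),80,280),(S,proj(S,[*P,42]),80,280)):
    x,y=int(max(0,c[0]-a/2)),int(max(0,c[1]-a/2));j=cv2.resize(h['img'][y:y+a,x:x+a,::-1],None,fx=W/a,fy=W/a)[:W,:W]
    j=cv2.copyMakeBorder(j,0,W-j.shape[0],0,W-j.shape[1],0)
    for q,r,z,col in((P,68,42,(255,0,255)),(tip[:2],56,z0,(255,0,0)),(tip[:2],13,z0+114,(255,0,0))):
        pts=np.array([(proj(h,[q[0]+r*np.cos(t),q[1]+r*np.sin(t),z])-[x,y])*W/a for t in np.linspace(0,6.283,90)]);cv2.polylines(j,[np.int32(pts)],True,col,1)
    out.append(j)
cv2.imwrite('pics/'+sys.argv[1],np.hstack([out[0],np.vstack(out[1:])]))
E
python3 pd.py p1.png 514 91
```

```text
[509.56246667  76.45407453 178.59812679] [ 0.0941  0.9956 -0.0016 -0.0035] [ 0.     0.001 -0.003 -0.002 -0.002 -0.001]
```

View pics/p1.png

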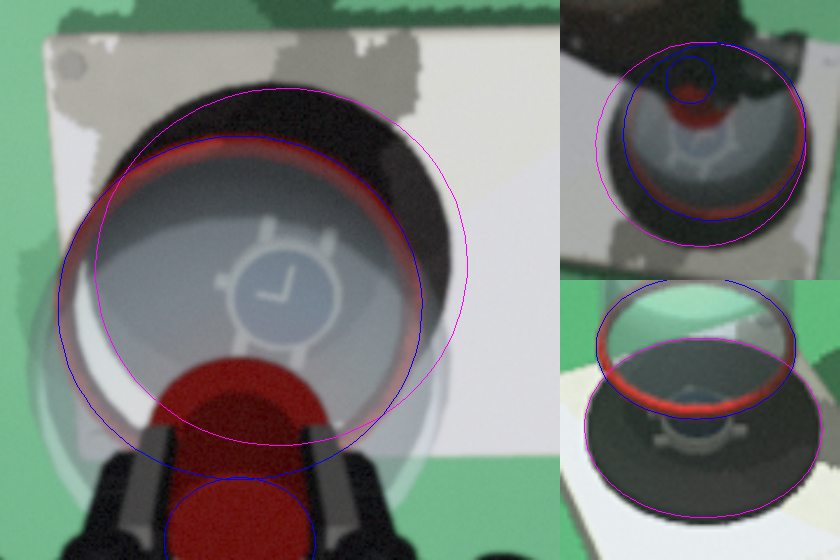

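Call:
servo_tool(turn=[[0.0026,-0.007,0],[0,0,0],[0,0,0],[0,0,0],[0,0,0]], dp=[[0.002,0.008,-0.005],[0,0,-0.008],[0,0,-0.006],[0,0,0],[0,0,0]], fingers=[0.015,0.015,0.015,0.015,0.015])

```text
clock: 7.8
position: [511.7, 83.9, 158.1]
ee_rot: [0.095, 0.995, 0.0, -0.0]
contact_force: [-0.1, -0.7, -3.6]
gripper_width: 24.3
```

```bash
python3 pd.py p2.png 511.5 86.2
```

```text
[511.67340003  83.85993359 158.06012678] [ 9.510e-02  9.955e-01  0.000e+00 -1.000e-04] [ 0.     0.004 -0.005 -0.003 -0.    -0.002]
```

View pics/p2.png

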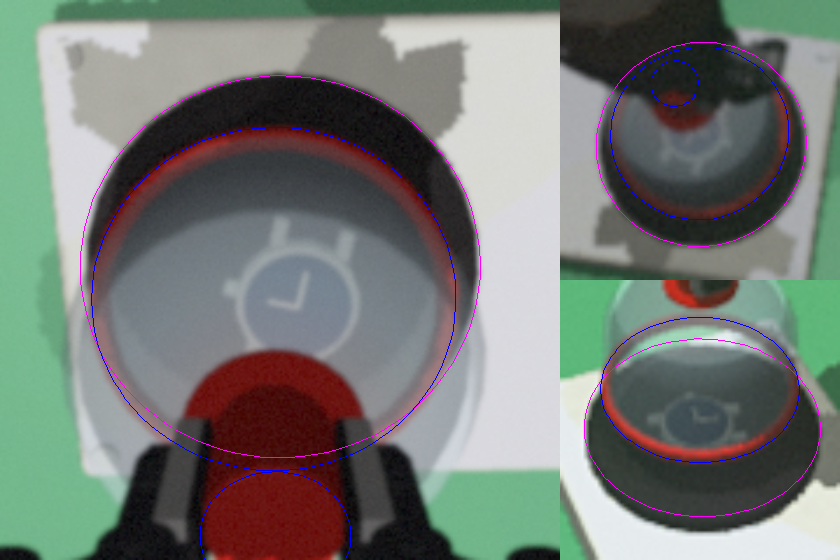

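Call:
servo_tool(turn=[[0,0,0],[0,0,0],[0,0,0],[0,0,0],[0,0,0]], dp=[[0,0.0023,0],[0,0,-0.007],[0,0,-0.007],[0,0,-0.005],[0,0,0]], fingers=[0.015,0.015,0.015,0.015,0.015])

```text
clock: 8.57
position: [511.6, 86.4, 137.9]
ee_rot: [0.095, 0.995, 0.0, -0.0]
contact_force: [-0.1, 0.5, -2.5]
gripper_width: 24.1
```

Call:
servo_tool(turn=[[0,0,0],[0,0,0],[0,0,0],[0,0,0],[0,0,0]], dp=[[0,0,-0.003],[0,0,-0.002],[0,0,-0.001],[0,0,0],[0,0,0]], fingers=[0.015,0.015,0.015,0.015,0.015])

```text
clock: 9.2
position: [512.0, 86.5, 131.8]
ee_rot: [0.095, 0.995, 0.0, 0.0]
contact_force: [0.2, 0.3, -2.8]
gripper_width: 24.2
```

Call:
servo_tool(turn=[[0,0,0],[0,0,0],[0,0,0],[0,0,0],[0,0,0]], dp=[[0,0,-0.001],[0,0,-0.0005],[0,0,0],[0,0,0],[0,0,0]], fingers=[0.015,0.015,0.015,0.015,0.015])

```text
clock: 9.82
position: [512.1, 86.5, 130.7]
ee_rot: [0.095, 0.995, 0.0, 0.001]
contact_force: [0.1, -0.3, -2.3]
gripper_width: 24.0
```

Call:
servo_tool(turn=[[0,0,0],[0,0,0],[0,0,0],[0,0,0],[0,0,0]], dp=[[0,0,-0.001],[0,0,0],[0,0,0],[0,0,0],[0,0,0]], fingers=[0.015,0.015,0.015,0.015,0.015])

```text
clock: 10.45
position: [512.4, 86.5, 130.6]
ee_rot: [0.095, 0.995, 0.0, 0.001]
contact_force: [-0.5, 0.1, -1.2]
gripper_width: 24.6
```

Call:
servo_tool(turn=[[0,0,0],[0,0,0],[0,0,0],[0,0,0],[0,0,0]], dp=[[0,0,-0.0005],[0,0,0],[0,0,0],[0,0,0],[0,0,0]], fingers=[0.015,0.024,0.03,0.045,0.06])

```text
clock: 11.08
position: [513.5, 86.9, 131.0]
ee_rot: [0.095, 0.996, 0.001, 0.003]
contact_force: [0.3, 0.1, 0.4]
gripper_width: 59.7
```

Call:
servo_tool(turn=[[0,0,0],[0,0,0],[0,0,0],[0,0,0],[0,0,0]], dp=[[0,0,0],[0,0,0],[0,0,0.02],[0,0,0.04],[0,0,0.03]], fingers=[0.07,0.07,0.07,0.07,0.07])

```text
clock: 11.7
position: [511.8, 86.1, 220.5]
ee_rot: [0.095, 0.996, -0.001, -0.001]
contact_force: [0.1, 0.5, -0.4]
gripper_width: 70.3
```

Call:
servo_tool(turn=[[0,0,0],[0,0,0],[0,0,0],[0,0,0],[0,0,0]], dp=[[0,0.02,0.02],[0,0.04,0.02],[0,0.04,0],[0,0.02,0],[0,0,0]], fingers=[0.07,0.07,0.07,0.07,0.07])

```text
clock: 12.32
position: [512.5, 209.2, 265.1]
ee_rot: [0.096, 0.995, 0.001, 0.002]
contact_force: [0.1, -1.0, -0.1]
gripper_width: 70.0
```

```bash
python3 - <<'E'
from h import *
g,s=wrist('w3.png');print(s['position'],s['ee_rot'],s['joint_vel'].round(3))
for n in('tester','collar_mid','watch','red_dome'): print(n,[(round(r['score'],2),r['box']) for r in search_frame(n,'wrist')][:2])
w=g['img'][:,:,::-1]
q=np.array([527.5,171.6,-.178])
cv2.imwrite('pics/w3b.png',cv2.resize(w,None,fx=1.42,fy=1.42,interpolation=cv2.INTER_CUBIC))
E
```

```text
[512.46242778 209.18611951 265.1171468 ] [9.55018107e-02 9.95426471e-01 9.58145113e-04 2.15109545e-03] [-0.007 -0.005 -0.015 -0.002 -0.007 -0.003]
tester [(0.78, [96.1, 108.3, 302.0, 154.1])]
collar_mid [(0.79, [326.7, 174.1, 46.5, 40.2])]
watch []
red_dome [(0.57, [106.0, 145.7, 117.9, 115.9])]
```

View pics/w3b.png

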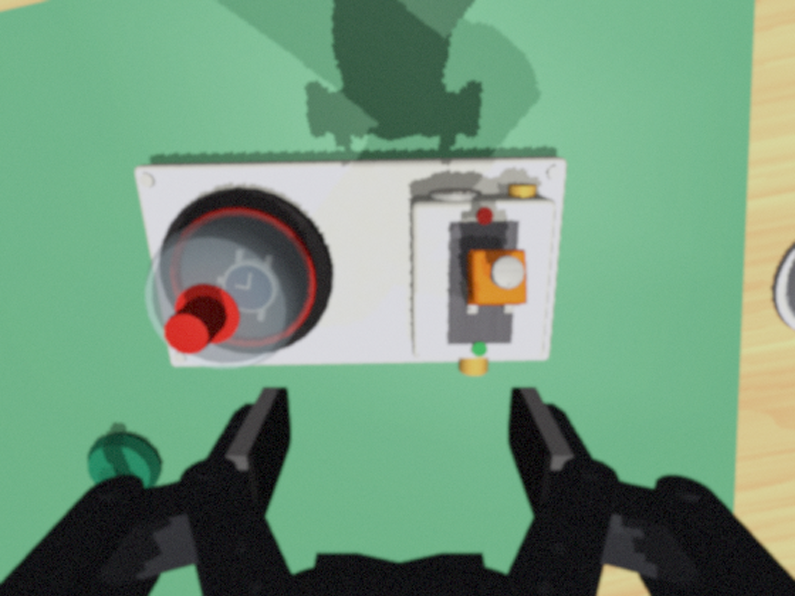

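```bash
cat > tf.py <<'E'
from h import *
from scipy.optimize import least_squares
g,s=wrist()
k=1.42
sl=np.array([(136,168),(566,158),(550,359),(174,366)])/k
bl=np.array([(413,201),(554,197),(549,357),(414,358)])/k
dots=np.array([(485,216),(480,349)])/k
sg=[(-1,-1),(-1,1),(1,1),(1,-1)]
def tw(q,p):
    c,s_=np.cos(q[2]),np.sin(q[2]);return np.array([q[0]+c*p[0]-s_*p[1],q[1]+s_*p[0]+c*p[1],p[2]])
def pts(q): return [tw(q,(85*a,165*b,30)) for a,b in sg]+[tw(q,(60*a,q[3]+50*b,75)) for a,b in sg]
U=np.vstack([sl,bl])
fun=lambda q:np.hstack([proj(g,p)-u for p,u in zip(pts(q),U)])
r=least_squares(fun,[527,171,-.178,90],loss='soft_l1');print(r.x.round(3));print(fun(r.x).reshape(-1,2).round(1).tolist())
q=r.x;th=.38
for d in(53,88):print(d,tw(q,(-d*np.sin(th),q[3],75+d*np.cos(th))),proj(g,tw(q,(-d*np.sin(th),q[3],75+d*np.cos(th))))*k)
print('pad@',tw(q,(0,-q[3],42)),'hinge',tw(q,(0,q[3],75)),'dots',[atz(g,*u,75) for u in dots],[ (proj(g,tw(q,(a*47,q[3],75)))*k).round() for a in(-1,1)])
E
python3 tf.py
```

```text
[ 5.25608e+02  1.69852e+02 -1.67000e-01  9.49000e+01]
[[-3.9, -0.5], [2.9, -2.4], [1.8, 0.8], [-1.8, 3.0], [-0.8, -0.1], [3.9, -0.2], [-1.6, 0.3], [0.6, 2.0]]
53 [522.02098513 266.69983922 124.21922569] [497.56283089 276.31065563]
88 [509.21990874 268.860947   156.72248793] [510.42739612 269.95346633]
pad@ [509.81021981  76.27641666  42.        ] hinge [541.40547222 263.42730459  75.        ] dots [array([493.69038171, 271.40630701,  75.        ]), array([592.12288609, 254.10855833,  75.        ])] [array([485., 218.]), array([481., 343.])]
```

Call:
servo_tool(turn=[[-0.01,-0.06,0.005],[-0.018,-0.11,0.005],[-0.018,-0.11,0.005],[-0.013,-0.07,0.005],[0,0,0]], dp=[[-0.003,0.014,0],[-0.003,0.02,-0.02],[-0.003,0.016,-0.025],[-0.002,0.008,-0.02],[0,0,0]], fingers=[0.07,0.07,0.07,0.07,0.07])

```text
clock: 13.25
position: [502.6, 263.8, 199.9]
ee_rot: [0.086, 0.979, -0.01, 0.184]
contact_force: [-0.0, -0.0, 0.5]
gripper_width: 69.9
```

```bash
cat > goal.py <<'E'
from h import *
import sys
from h import R
# args: lever angle phi, tcp radius, [hinge x y]
H=np.array([541.4,263.4,75.]);YAW=-.17
def goal(phi,r):
    ex=np.array([np.cos(YAW),np.sin(YAW),0]);ez=np.array([0,0,1.]);ey=np.cross(ez,ex);u=np.sin(phi)*ex+np.cos(phi)*ez
    return H+r*u,R.from_matrix(np.array([np.cross(ey,-u),ey,-u]).T)
s=read_state();p,q=goal(float(sys.argv[1]),float(sys.argv[2]))
print('pos',s['position'].round(1),'dp',(p-s['position']).round(1),'turn',(q*R.from_quat(s['ee_rot']).inv()).as_rotvec().round(3),'F',s['contact_force'].round(1),'w',round(s['gripper_width'],1),'j',s['joints'].round(2))
u=(p-H)/np.linalg.norm(p-H);d=s['position']-H;exv=np.array([np.cos(YAW),np.sin(YAW),0]);print('tcp phi',np.arctan2(d@exv,d[2]).round(3),'r',np.hypot(d@exv,d[2]).round(1))
E
python3 goal.py -0.38 110
```

```text
pos [502.6 263.8 199.9] dp [ -1.4   6.5 -22.8] turn [-0.014 -0.007  0.004] F [-0.  -0.   0.5] w 69.9 j [ 0.9   0.19 -0.59  0.53 -0.67 -3.05]
tcp phi -0.297 r 130.7
```

```bash
python3 - <<'E'
s=open('goal.py').read()
s=s.replace("def goal(phi,r):","def goal(phi,r,psi):").replace("u=np.sin(phi)*ex+np.cos(phi)*ez\n    return H+r*u,","w=np.sin(phi)*ex+np.cos(phi)*ez;u=np.sin(psi)*ex+np.cos(psi)*ez\n    return H+r*w-22*u,")
s=s.replace("float(sys.argv[2]))","*map(float,sys.argv[2:4]))")
s=s[:s.index("u=(p-H)/")]+"G=s['position']-22*R.from_quat(s['ee_rot']).apply([0,0,1]);d=G-H;exv=np.array([np.cos(YAW),np.sin(YAW),0]);eyv=np.array([-exv[1],exv[0],0]);print('G phi',np.arctan2(d@exv,d[2]).round(3),'r',np.hypot(d@exv,d[2]).round(1),'yoff',round(d@eyv,1))\n"
open('goal.py','w').write(s)
E
python3 goal.py -0.38 125 -0.2; python3 goal.py -0.38 62 -0.2|head -1
```

```text
pos [502.6 263.8 199.9] dp [ -2.6   6.7 -30.4] turn [0.017 0.171 0.005] F [-0.  -0.   0.5] w 69.9 j [ 0.9   0.19 -0.59  0.53 -0.67 -3.05]
G phi -0.308 r 152.6 yoff -6.4
pos [502.6 263.8 199.9] dp [ 20.4   2.8 -88.9] turn [0.017 0.171 0.005] F [-0.  -0.   0.5] w 69.9 j [ 0.9   0.19 -0.59  0.53 -0.67 -3.05]
```

Call:
servo_tool(turn=[[0.008,0.08,0.002],[0.008,0.08,0.002],[0,0,0],[0,0,0],[0,0,0]], dp=[[-0.001,0.003,-0.01],[-0.001,0.003,-0.01],[0,0,-0.007],[0,0,0],[0,0,0]], fingers=[0.07,0.07,0.07,0.07,0.07])

```text
clock: 13.88
position: [503.5, 270.1, 177.1]
ee_rot: [0.086, 0.991, -0.005, 0.104]
contact_force: [-0.0, 0.2, -0.7]
gripper_width: 70.0
```

```bash
python3 goal.py -0.38 62 -0.2; python3 - <<'E'
from h import *
g,s=wrist()
im=g['img'][:,:,::-1].copy()
H=np.array([541.4,263.4,75.]);ex=np.array([np.cos(.17),-np.sin(.17),0]);ey=np.array([np.sin(.17),np.cos(.17),0]);u=-np.sin(.38)*ex+np.cos(.38)*np.array([0,0,1]);v=np.cos(.38)*ex+np.sin(.38)*np.array([0,0,1])
for r in(66,):
    q=np.array([proj(g,H+r*u+16*(a*v+b*ey)) for a,b in((-1,-1),(-1,1),(1,1),(1,-1))]);cv2.polylines(im,[np.int32(q*16)],True,(255,0,0),1,shift=4)
q=np.array([proj(g,H+88*u+9*(np.cos(t)*v+np.sin(t)*ey)) for t in np.linspace(0,6.28,40)]);cv2.polylines(im,[np.int32(q*16)],True,(255,0,0),1,shift=4)
c=proj(g,H+60*u).astype(int);print(c);x,y=np.maximum(c-[140,100],0)
cv2.imwrite('pics/c1.png',cv2.resize(im[y:y+220,x:x+280],None,fx=2.5,fy=2.5))
E
```

```text
pos [503.5 270.1 177.1] dp [ 19.5  -3.5 -66.1] turn [-0.007  0.01   0.003] F [-0.   0.2 -0.7] w 70.0 j [ 0.86  0.27 -0.42  0.25 -0.78 -2.78]
G phi -0.335 r 130.9 yoff -0.0
[280 250]
```

View pics/c1.png

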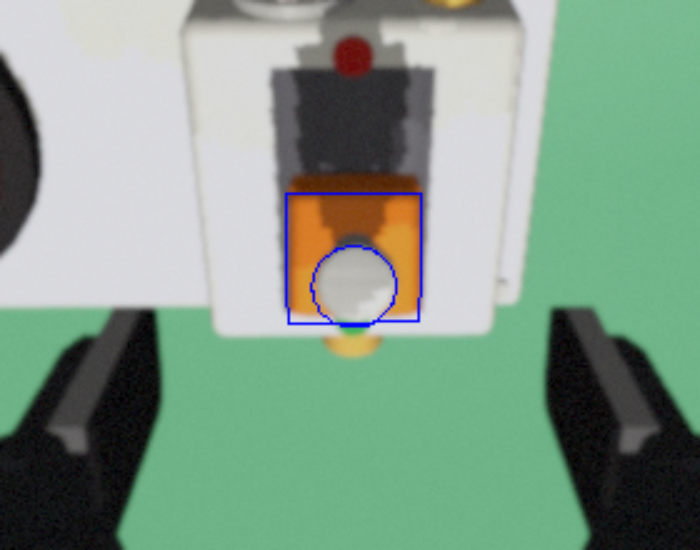

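Call:
servo_tool(turn=[[0,0,0],[0,0,0],[0,0,0],[0,0,0],[0,0,0]], dp=[[0.004,-0.001,-0.014],[0.005,-0.001,-0.015],[0.004,-0.001,-0.014],[0.002,0,-0.008],[0,0,0]], fingers=[0.07,0.07,0.07,0.07,0.07])

```text
clock: 14.55
position: [517.8, 265.9, 122.2]
ee_rot: [0.086, 0.991, -0.005, 0.104]
contact_force: [-0.4, 0.2, 0.5]
gripper_width: 69.7
```

```bash
python3 goal.py -0.38 62 -0.2
```

```text
pos [517.8 265.9 122.2] dp [  5.2   0.7 -11.2] turn [-0.006  0.009  0.002] F [-0.4  0.2  0.5] w 69.7 j [ 0.83  0.34 -0.48  0.29 -0.65 -2.8 ]
G phi -0.389 r 74.3 yoff -1.7
```

Call:
servo_tool(turn=[[0,0,0],[0,0,0],[0,0,0],[0,0,0],[0,0,0]], dp=[[0.0025,0.001,-0.005],[0.002,0.0005,-0.005],[0,0,0],[0,0,0],[0,0,0]], fingers=[0.07,0.06,0.05,0.042,0.042])

```text
clock: 15.18
position: [523.2, 268.3, 112.8]
ee_rot: [0.086, 0.991, -0.004, 0.105]
contact_force: [0.2, -0.5, -0.2]
gripper_width: 41.7
```

```bash
python3 goal.py -0.38 62 -0.2
```

```text
pos [523.2 268.3 112.8] dp [-0.1 -1.8 -1.8] turn [-0.008  0.011  0.002] F [ 0.2 -0.5 -0.2] w 41.7 j [ 0.83  0.36 -0.48  0.3  -0.62 -2.8 ]
G phi -0.375 r 63.8 yoff 1.6
```

Call:
servo_tool(turn=[[0,0,0],[0,0,0],[0,0,0],[0,0,0],[0,0,0]], dp=[[-0.0005,-0.0015,-0.001],[0,0,0],[0,0,0],[0,0,0],[0,0,0]], fingers=[0.038,0.034,0.028,0.022,0.022])

```text
clock: 15.8
position: [522.8, 267.5, 112.5]
ee_rot: [0.085, 0.991, -0.004, 0.105]
contact_force: [-0.7, 0.6, 1.2]
gripper_width: 31.0
```

```bash
python3 goal.py -0.38 62 -0.2
```

```text
pos [522.8 267.5 112.5] dp [ 0.2 -1.  -1.5] turn [-0.009  0.012  0.001] F [-0.7  0.6  1.2] w 31.0 j [ 0.83  0.36 -0.48  0.3  -0.62 -2.8 ]
G phi -0.381 r 63.6 yoff 0.7
```

Call:
servo_tool(turn=[[0,0,0],[0,0,0],[0,0,0],[0,0,0],[0,0,0]], dp=[[-0.001,0,0.003],[-0.0015,0,0.004],[-0.0015,0,0.004],[0,0,0],[0,0,0]], fingers=[0.022,0.022,0.022,0.022,0.022])

```text
clock: 16.42
position: [518.7, 268.2, 123.1]
ee_rot: [0.085, 0.991, -0.003, 0.105]
contact_force: [1.0, 3.6, -3.6]
gripper_width: 30.8
```

```bash
python3 goal.py -0.38 76 -0.2; python3 - <<'E'
from h import *
g,s=wrist();im=g['img'][:,:,::-1];S=grab('scene')
c=proj(g,s['position']).astype(int)
a=cv2.resize(im[160:400,140:420],None,fx=1.7,fy=1.7);c=proj(S,[525,266,125]).astype(int);b=cv2.resize(S['img'][c[1]-35:c[1]+35,c[0]-35:c[0]+35,::-1],(408,408))
a=cv2.resize(a,(476,408));cv2.imwrite('pics/l1.png',np.hstack([a,b])[:, :800])
E
```

```text
pos [518.7 268.2 123.1] dp [-0.7 -0.7  0.9] turn [-0.01   0.012  0.   ] F [ 1.   3.6 -3.6] w 30.8 j [ 0.83  0.34 -0.48  0.29 -0.65 -2.8 ]
G phi -0.38 r 75.0 yoff 0.6
```

View pics/l1.png

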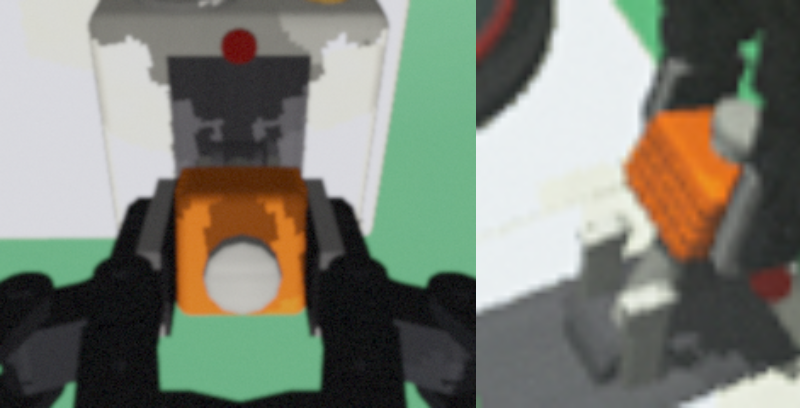

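Call:
servo_tool(turn=[[0,0.005,0],[0,0.015,0],[0,0.02,0],[0,0.02,0],[0,0,0]], dp=[[-0.0005,-0.0003,0.0012],[0.003,-0.0007,0.0012],[0.003,-0.0007,0.0012],[0.003,-0.0007,0.001],[0,0,0]], fingers=[0.022,0.022,0.022,0.022,0.022])

```text
clock: 17.15
position: [522.4, 267.8, 123.8]
ee_rot: [0.086, 0.994, -0.004, 0.069]
contact_force: [2.4, 0.8, -3.0]
gripper_width: 30.8
```

```bash
python3 goal.py -0.08 76.5 -0.04
```

```text
pos [522.4 267.8 123.8] dp [13.8 -3.5  5.4] turn [0.013 0.097 0.003] F [ 2.4  0.8 -3. ] w 30.8 j [ 0.81  0.37 -0.38  0.17 -0.75 -2.67]
G phi -0.308 r 74.1 yoff 1.0
```

Call:
servo_tool(turn=[[0,0,0],[0,0,0],[0.002,0.02,0],[0.002,0.02,0],[0,0,0]], dp=[[-0.0005,-0.0005,0.0025],[0,0,0.0005],[0.003,-0.0008,0.001],[0.003,-0.0008,0.001],[0,0,0]], fingers=[0.022,0.022,0.022,0.022,0.022])

```text
clock: 17.77
position: [524.2, 267.4, 127.3]
ee_rot: [0.087, 0.995, -0.002, 0.045]
contact_force: [0.7, 2.5, -4.6]
gripper_width: 30.7
```

```bash
python3 goal.py -0.08 76.5 -0.04
```

```text
pos [524.2 267.4 127.3] dp [12.  -3.1  2. ] turn [0.005 0.05  0.004] F [ 0.7  2.5 -4.6] w 30.7 j [ 0.78  0.38 -0.32  0.1  -0.82 -2.59]
G phi -0.258 r 76.7 yoff 1.0
```

Call:
servo_tool(turn=[[0,0.015,0],[0.001,0.018,0.001],[0.001,0.018,0.001],[0,0.01,0],[0,0,0]], dp=[[0.003,-0.001,0.0012],[0.004,-0.001,0.001],[0.004,-0.001,0.0005],[0.002,-0.0005,0.0002],[0,0,0]], fingers=[0.022,0.022,0.022,0.022,0.022])

```text
clock: 18.4
position: [529.5, 266.4, 126.6]
ee_rot: [0.087, 0.996, -0.002, 0.005]
contact_force: [0.2, 2.7, -3.6]
gripper_width: 30.9
```

```bash
python3 goal.py 0.12 76.5 0.06
```

```text
pos [529.5 266.4 126.6] dp [19.7 -4.3  2.3] turn [0.015 0.069 0.004] F [ 0.2  2.7 -3.6] w 30.9 j [ 0.74  0.42 -0.23  0.01 -0.92 -2.5 ]
G phi -0.168 r 74.7 yoff 1.0
```

Call:
servo_tool(turn=[[0,0.01,0],[0.002,0.015,0.001],[0.002,0.02,0.001],[0.002,0.02,0.001],[0,0,0]], dp=[[0.002,-0.0005,0.002],[0.004,-0.001,0.001],[0.005,-0.0012,0.001],[0.005,-0.0012,0.0005],[0,0,0.0005]], fingers=[0.022,0.022,0.022,0.022,0.022])

```text
clock: 19.02
position: [535.9, 265.1, 128.5]
ee_rot: [0.087, 0.995, -0.0, -0.039]
contact_force: [1.0, 2.7, -3.9]
gripper_width: 30.3
```

```bash
python3 goal.py 0.2 76.5 0.1
```

```text
pos [535.9 265.1 128.5] dp [18.3 -3.9 -0.4] turn [0.011 0.02  0.003] F [ 1.   2.7 -3.9] w 30.3 j [ 0.7   0.46 -0.12 -0.06 -1.04 -2.41]
G phi -0.053 r 75.5 yoff 0.9
```

Call:
servo_tool(turn=[[0.002,0,0],[0.002,0.005,0],[0.002,0.005,0],[0.002,0.005,0],[0,0,0]], dp=[[0.005,-0.001,0.001],[0.006,-0.0013,0.0005],[0.006,-0.0013,0],[0.004,-0.001,0],[0,0,0]], fingers=[0.022,0.022,0.022,0.022,0.022])

```text
clock: 19.65
position: [546.1, 263.2, 127.5]
ee_rot: [0.087, 0.994, 0.003, -0.06]
contact_force: [0.2, 4.1, -3.4]
gripper_width: 31.1
```

```bash
python3 goal.py 0.39 75.5 0.15
```

```text
pos [546.1 263.2 127.5] dp [20.3 -4.1 -4.5] turn [0.009 0.03  0.003] F [ 0.2  4.1 -3.4] w 31.1 j [ 0.67  0.49 -0.07 -0.1  -1.1  -2.37]
G phi 0.098 r 74.7 yoff 0.7
```

Call:
servo_tool(turn=[[0.002,0.005,0],[0.002,0.005,0],[0.002,0.01,0],[0.002,0.01,0],[0,0,0]], dp=[[0.005,-0.001,0.0005],[0.005,-0.001,-0.0002],[0.005,-0.001,-0.0005],[0.004,-0.001,-0.0005],[0,0,0]], fingers=[0.022,0.022,0.022,0.022,0.022])

```text
clock: 20.27
position: [550.3, 262.5, 125.1]
ee_rot: [0.086, 0.992, 0.006, -0.092]
contact_force: [-0.0, 3.6, -3.8]
gripper_width: 30.9
```

```bash
python3 goal.py 0.39 75.5 0.2
```

```text
pos [550.3 262.5 125.1] dp [15.1 -3.3 -1.9] turn [0.006 0.014 0.003] F [-0.   3.6 -3.8] w 30.9 j [ 0.64  0.53 -0.   -0.14 -1.18 -2.32]
G phi 0.178 r 72.9 yoff 0.7
```

Call:
servo_tool(turn=[[0.001,0,0],[0.001,0,0],[0.001,0.003,0],[0.001,0.003,0],[0,0,0]], dp=[[0.002,-0.0005,0.002],[0.004,-0.001,0.001],[0.005,-0.001,0],[0.004,-0.001,-0.0005],[0,0,0]], fingers=[0.022,0.022,0.022,0.022,0.022])

```text
clock: 20.9
position: [554.5, 261.8, 126.9]
ee_rot: [0.086, 0.99, 0.009, -0.108]
contact_force: [1.0, 3.7, -3.5]
gripper_width: 30.8
```

```bash
python3 goal.py 0.39 75.5 0.2
```

```text
pos [554.5 261.8 126.9] dp [10.9 -2.5 -3.6] turn [-0.001 -0.018  0.003] F [ 1.   3.7 -3.5] w 30.8 j [ 0.62  0.54  0.04 -0.16 -1.22 -2.3 ]
G phi 0.239 r 75.5 yoff 0.6
```

Call:
servo_tool(turn=[[0,0,0],[0,0,0],[0,0,0],[0,0,0],[0,0,0]], dp=[[0.004,-0.001,-0.0005],[0.005,-0.001,-0.001],[0.005,-0.001,-0.001],[0.003,-0.0005,-0.0005],[0,0,0]], fingers=[0.022,0.022,0.022,0.022,0.022])

```text
clock: 21.52
position: [559.3, 260.9, 123.5]
ee_rot: [0.085, 0.989, 0.009, -0.123]
contact_force: [-0.1, 2.9, -3.4]
gripper_width: 31.1
```

```bash
python3 goal.py 0.39 75.5 0.2
```

```text
pos [559.3 260.9 123.5] dp [ 6.1 -1.7 -0.2] turn [-0.004 -0.046  0.002] F [-0.1  2.9 -3.4] w 31.1 j [ 0.61  0.57  0.07 -0.18 -1.26 -2.28]
G phi 0.324 r 73.6 yoff 0.7
```

Call:
servo_tool(turn=[[0,0,0],[0,0,0],[0,0,0],[0,0,0],[0,0,0]], dp=[[0.003,-0.0005,0.001],[0.004,-0.001,0],[0.004,-0.001,-0.0005],[0.002,0,0],[0,0,0]], fingers=[0.022,0.022,0.022,0.022,0.022])

```text
clock: 22.15
position: [561.2, 260.6, 124.3]
ee_rot: [0.085, 0.987, 0.009, -0.136]
contact_force: [-0.1, 4.1, -2.9]
gripper_width: 31.1
```

```bash
python3 goal.py 0.39 75.5 0.2
```

```text
pos [561.2 260.6 124.3] dp [ 4.2 -1.4 -1. ] turn [-0.008 -0.073  0.001] F [-0.1  4.1 -2.9] w 31.1 j [ 0.6   0.58  0.1  -0.19 -1.3  -2.27]
G phi 0.352 r 75.1 yoff 0.7
```

Call:
servo_tool(turn=[[0,0,0],[0,0,0],[0,0,0],[0,0,0],[0,0,0]], dp=[[0.003,-0.0005,0],[0.003,-0.0005,-0.0005],[0.003,-0.0005,-0.0005],[0.003,-0.0005,-0.0005],[0.004,-0.0007,0]], fingers=[0.022,0.022,0.022,0.022,0.022])

```text
clock: 22.78
position: [562.9, 260.4, 123.5]
ee_rot: [0.084, 0.985, 0.009, -0.153]
contact_force: [-11.9, 8.4, 1.6]
gripper_width: 30.7
```

```bash
python3 goal.py 0.39 75.5 0.2; python3 - <<'E'
from h import *
g,s=wrist();im=g['img'][:,:,::-1];S=grab('scene')
a=cv2.resize(im[130:400,140:420],(423,408));c=proj(S,[550,264,120]).astype(int);b=cv2.resize(S['img'][c[1]-40:c[1]+30,c[0]-35:c[0]+29,::-1],(373,408))
cv2.imwrite('pics/l2.png',np.hstack([a,b]))
E
```

```text
pos [562.9 260.4 123.5] dp [ 2.5 -1.1 -0.3] turn [-0.011 -0.108  0.   ] F [-11.9   8.4   1.6] w 30.7 j [ 0.59  0.6   0.13 -0.21 -1.34 -2.26]
G phi 0.388 r 75.1 yoff 0.8
```

View pics/l2.png

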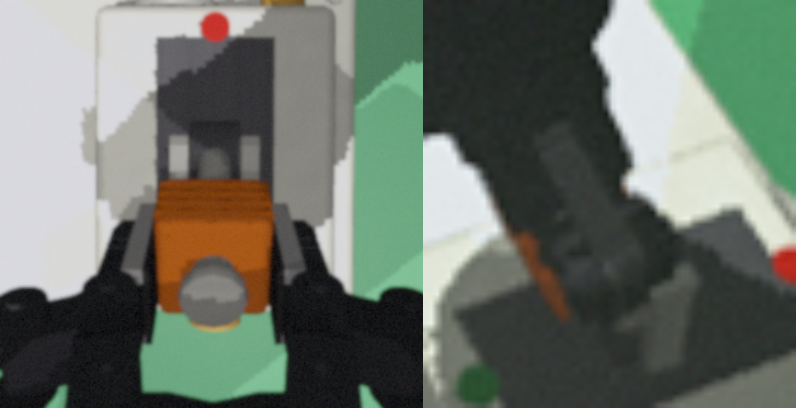

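Call:
servo_tool(turn=[[0,0,0],[0,0,0],[0,0,0],[0,0,0],[0,0,0]], dp=[[0,0,-0.003],[-0.0005,0,-0.004],[-0.0005,0,-0.003],[0,0,0],[0,0,0]], fingers=[0.022,0.022,0.022,0.022,0.022])

```text
clock: 23.5
position: [559.6, 261.0, 116.0]
ee_rot: [0.084, 0.984, 0.011, -0.156]
contact_force: [-2.4, 3.5, -1.5]
gripper_width: 30.8
```

```bash
python3 goal.py 0.38 63.5 0.2
```

```text
pos [559.6 261.  116. ] dp [ 0.7 -0.8 -3.6] turn [-0.014 -0.113  0.001] F [-2.4  3.5 -1.5] w 30.8 j [ 0.59  0.6   0.12 -0.22 -1.33 -2.25]
G phi 0.385 r 66.8 yoff 0.8
```

Call:
servo_tool(turn=[[0,0,0],[0,0,0],[0,0,0],[0,0,0],[0,0,0]], dp=[[-0.0005,0,-0.002],[0,0,0],[0,0,0],[0,0,0],[0,0,0]], fingers=[0.022,0.04,0.06,0.07,0.07])

```text
clock: 24.12
position: [561.4, 257.1, 117.1]
ee_rot: [0.085, 0.984, 0.009, -0.154]
contact_force: [0.7, -0.2, 0.2]
gripper_width: 69.7
```

Call:
servo_tool(turn=[[0,0,0],[0,0,0],[0,0,0],[0,0,0],[0,0,0]], dp=[[0.003,0,0.01],[0.005,0,0.02],[0.005,0,0.03],[0,0,0.04],[0,0,0.03]], fingers=[0.07,0.07,0.07,0.07,0.07])

```text
clock: 24.75
position: [574.7, 255.6, 250.9]
ee_rot: [0.085, 0.984, 0.007, -0.155]
contact_force: [1.0, 0.2, -0.9]
gripper_width: 69.8
```

Call:
servo_tool(turn=[[0,-0.08,0],[0,-0.08,0],[0,-0.08,0],[0,-0.04,0],[0,0,0]], dp=[[-0.02,0,0.01],[-0.03,0,0],[-0.02,0,0],[-0.01,0,0],[0,0,0]], fingers=[0.07,0.07,0.07,0.07,0.07])

```text
clock: 25.38
position: [495.8, 255.7, 269.0]
ee_rot: [0.083, 0.996, 0.023, -0.006]
contact_force: [-0.3, -0.3, -0.1]
gripper_width: 70.3
```

```bash
python3 - <<'E'
from h import *
g,s=wrist();S=grab('scene');T=grab('top');im=g['img'][:,:,::-1].copy();print(s['position'],s['joint_vel'].round(3))
H=np.array([541.4,263.4,75.]);ex=np.array([np.cos(.17),-np.sin(.17),0]);ey=np.array([np.sin(.17),np.cos(.17),0]);f=.38
u=np.sin(f)*ex+np.cos(f)*np.array([0,0,1]);v=np.cos(f)*ex-np.sin(f)*np.array([0,0,1])
def draw(h,i):
  for r in(66,40):
    q=np.array([proj(h,H+r*u+16*(a*v+b*ey)) for a,b in((-1,-1),(-1,1),(1,1),(1,-1))]);cv2.polylines(i,[np.int32(q*16)],True,(255,0,0),1,shift=4)
draw(g,im);c=proj(g,H+60*u).astype(int);x,y=np.clip(c-100,0,None);a=cv2.resize(im[y:y+200,x:x+200],(400,400))
b0=S['img'][:,:,::-1].copy();c=proj(S,H).astype(int);x,y=c-[90,80];b=cv2.resize(b0[y:y+130,x:x+130],(400,400))
cv2.imwrite('pics/f.png',np.hstack([a,b]))
E
```

```text
[495.79266937 255.72981315 268.96301696] [-0.005  0.002  0.023  0.008  0.004 -0.   ]
```

View pics/f.png

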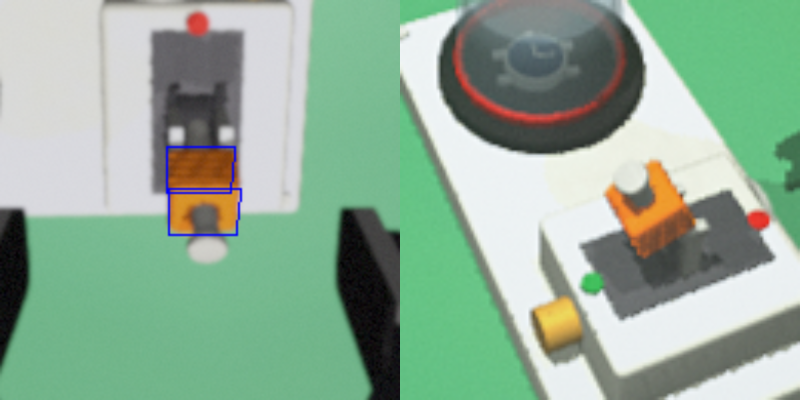

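```bash
python3 - <<'E'
from h import *
from itertools import product
g,s=wrist();i=cv2.cvtColor(g['img'],cv2.COLOR_RGB2HSV);m=((i[...,0]>6)&(i[...,0]<20)&(i[...,1]>150)).astype(np.uint8)
n,l,st,c=cv2.connectedComponentsWithStats(m);k=1+np.argmax(st[1:,4]);m=(l==k).astype(np.uint8);m=cv2.morphologyEx(m,3,np.ones((7,7)));print(st[k])
H=np.array([541.4,263.4,75.]);ex=np.array([np.cos(.17),-np.sin(.17),0]);ey=np.array([np.sin(.17),np.cos(.17),0]);z=np.array([0,0,1.])
R_=[]
for f,L in product(np.arange(.2,.46,.02),range(0,15)):
    u=np.sin(f)*ex+np.cos(f)*z;v=np.cos(f)*ex-np.sin(f)*z
    q=np.array([proj(g,H+(r+L)*u+16*(a*v+b*ey)) for r in(66,40) for a in(-1,1) for b in(-1,1)])
    o=np.zeros_like(m);cv2.fillConvexPoly(o,cv2.convexHull(np.int32(q.round())),1);R_.append(((o&m).sum()/(o|m).sum(),f,L))
print([tuple(np.round(r,3)) for r in sorted(R_)[-6:]])
for n in ('white_dome','press','parts_tray'):print(n,[np.round(r['box']).tolist() for r in search_frame(n,'top')][:1])
E
```

```text
[ 274  243   35   42 1177]
[(np.float64(0.714), np.float64(0.38), np.float64(0.0)), (np.float64(0.716), np.float64(0.36), np.float64(0.0)), (np.float64(0.719), np.float64(0.44), np.float64(0.0)), (np.float64(0.722), np.float64(0.4), np.float64(0.0)), (np.float64(0.73), np.float64(0.4), np.float64(1.0)), (np.float64(0.73), np.float64(0.42), np.float64(0.0))]
white_dome [[383.0, 168.0, 58.0, 50.0]]
press [[287.0, 108.0, 26.0, 40.0]]
parts_tray [[368.0, 123.0, 41.0, 38.0]]
```

Best fit: lever at about 0.40 from upright (on), collar lift 0–1 mm; the bystanders have not moved. Handing in.

```bash
python3 -c "
from bench import *
print(job_done())"
```

```text
the job is handed in; nothing more can be done
None
```

I set the red dome down over the watch, then lifted the collar about 11 mm, swung the toggle from red to green, and lowered and released the collar. The job is handed in at about 25.5 s of the 51 s allowed; `job_done` gave no verdict.

**Dome:** after release, the pictures show its rim inside the pad edge all round with the watch under it. I judged the centring by eye and did not measure it.

**Toggle and collar:** the lever met its end stop on the green side at about 12 N. A model fit to the last wrist picture gave the lever about 0.40 rad past upright (0.38 is fully on) and the collar 0–1 mm up. The fit's overlap was only about 0.73, so the collar figure is approximate.

**Collar during the swing:** the estimated lift dipped to about 9 mm in mid-swing (10 mm clears the gate; below 5 mm fails), and I raised it again.

**Bystanders:** the white dome, press and tray show no real movement in the top view. The detector boxes agree with those at the start to within 5 pixels, which is detector noise. The gripper is clear of everything.

**Disagreement:** the scene camera placed the pad about 10 mm away from where the top camera did. I used the wrist camera, which agreed with the top camera.

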